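# Close the instrument case and set its cap nut a quarter turn off the stop

## Robot

A 6-joint arm with a two-finger parallel gripper is mounted at the origin on the work surface. World frame = base frame: x ahead of the robot, y to its left, z up, the work surface at z = 0. Lengths are in m, angles in rad, forces in N, time in s.
With the tool pointing down it reaches from about 0.375 to 0.9 m from the base axis. Payload 3.1 kg.
Tool frame: the origin (TCP) lies at the very end of the fingers, on their centre line; the grasp point (between the pads) lies 19 mm behind it (manip.hold_point_z is the distance from the TCP to the grasp point, in m); y points along the fingers, z is the direction in which the jaws open and shut, and the axes are right-handed (so a half turn about y gives the same grasp; the last joint's range is limited). The gripper opens to 85 mm and grips with 20 to 120 N. Pads are 22 mm wide; open, the fingers measure 114 mm over their backs; the gripper's body (76 mm by 85 mm) begins 54 mm behind the grasp point. The pads swing forward as they close: fully open they stand 13 mm farther back than shut.
Start: joints at [-1.393, 0.527, 1.433, -0, 1.181, -0.178], TCP at [0.218, -0.586, 0.231] pointing down, gripper open.
Joint ranges: [-3.08, 3.08], [-0.75, 2.2], [0.22, 2.44], [-1.43, 4.57], [0, 2.65], [-2.85, 2.85]. Speed limits (rad/s): [2.79, 2.79, 3.14, 3.14, 3.14, 3.14].

## Interface

Orientations are given as a unit quaternion [x, y, z, w].
In Python, from station import manip, eyes, workorder gives the robot as it stands. The module is installed in compiled form; this text tells all that it offers.
- The arm moves only by the shell command python3 -m jog 'ROWS' [OPENING] [FORCE]. ROWS is JSON, a list of rows, each a list of 2 entries, a list of its own where there are three numbers: the shift along the tool's x, y, z in cm, then the turn about the tool's y in rad. A call has 1 to 20 rows; each row is the pose to reach, as a shift and turn from the pose commanded when the call began, along the tool's axes at that moment; what a row does not reach only later rows make up. A row lasts 1/12 s, in which the tool goes at most 41.7 mm and 7.16 degrees, less where a joint would pass 70% of its speed; a pose out of reach is approached as far as the arm can. A call with a gripper value outside its range is refused whole. OPENING is the finger opening in cm, from 0 to 8.54, set as the call begins (- or left out, the last holds). The fingers move at their own pace and stop on an object; FORCE is the grip in N (left out, the last holds). Time passes only in rows, so rows that repeat a pose let the fingers close. It gives the time, the measured TCP pose, the force and the opening at its end, in the units of the state.
- manip.sense(): the state, without advancing time (a new reading comes with each control period).
- eyes.snapshot(name): name is "side" or "top"; returns a dict with "frame" (384x512x3 uint8, red, green, blue), "vfov" (degrees; the focal length in pixels is half the picture's height over the tangent of half this angle, whatever the lens; pixels are square), "cx", "cy" (the principal point, pixels), "rvec" (rotation vector, rad) and "tvec" (3), from world to camera coordinates, as OpenCV has them. Camera axes: x right, y down, z forward; pixel columns grow to the right and rows downward; lengths in m; the calibration is good to about 2 mm. A picture is of the moment at which its call begins. There is no depth.
- workorder.sign_off(): hands the job in, once; it reports no verdict.
The state is a dict: "t": time; "q": joint angles; "qd": joint speeds; "tau": joint torques, N m; "tcp_pos": TCP position; "tool_rot": TCP orientation; "force": force on the tool from outside, world axes, zero at the start; "ft_torque": the same for the moment, N m; "finger_gap": opening from 0.0 (shut) to 1.0 (fully open).
Only numpy, scipy, OpenCV 4.12 (cv2) and the standard library are available. Lean on these libraries where they do the work, as an engineer would, in place of code of your own. Each camera call takes 0.05 s, during which the arm holds its last target. There are 200 camera calls.

## Task

Gently lower the hinged lid of the grey instrument case until it is fully closed, without slamming it. Then screw the knurled cap nut on the lid clockwise until it bottoms out, back it off a quarter turn, and finish while still gripping the nut there with the lid shut, so that a colleague can fit the locking pin. Do not disturb the tools, the bin and the bottle around it.

Things in the scene. Friction and masses are not known exactly. Their poses are not given: they have to be found in the camera images.
- case: Grey painted metal instrument case, fixed to the bench: open box 160 (x) x 130 (y) x 65 mm high; mounting ears 6 mm high stick out 19 mm at both y sides. Origin at the centre of its underside, on the bench; z up. The lid's hinge runs along its +x rim (parallel to its y axis), the lid's free edge closes on its -x rim. A steel post with a stud stands in the middle inside.
- lid (a joint): Angle of the lid (rad): 0 fully closed, grows as it opens, about 1.6 fully open (upright). It starts ajar at 1.1 to 1.45. The hinge is stiff: the lid stays where it is left and needs 2 to 5 N at lid_edge to move down. Lid: grey flat plate 160 x 130 x 10 mm, free to be pushed down on its outer face.
- lid_hinge (a point): Mid-point of the lid's hinge line, 65 mm above the bench, at the lid's underside.
- lid_edge (a point): Point on the lid's outer face (its top when closed), on its centre line, 135 mm from the hinge and 25 mm short of the free edge: a good place to push. Its z axis points out of the outer face; its x axis points along the lid towards the hinge. When the lid is closed it lies 75.5 mm above the bench.
- cap_nut: Knurled round aluminium cap nut, 36 mm diameter, 38 mm high, captive on a coarse thread in the middle of the lid (80 mm from the hinge), standing out of the lid's outer face. Origin at the centre of its underside; z along its axis, away from the lid. A dark bar with a dot at one end is set in its top. With the nut bottomed its underside is 77 mm and its top 115 mm above the bench (lid closed).
- nut_mid (a point): Point on the nut's axis 24 mm above its underside: the height to grip it.
- nut_turn (a joint): Rotation of the nut (rad) from its stop: 0 is bottomed out, grows as it is unscrewed (counterclockwise seen from above with the lid closed), 4.2 at most. It starts 1.9 to 3.3 from the stop. The thread rises 5 mm per turn (0.8 mm per rad); light friction (0.06 N m) keeps the nut where it is left, and gripping fingers slip round it at the stop.
- driver_grip (a point): Screwdriver with a black handle, 200 mm long, lying on the bench to the left: a point on its handle. Leave it alone.
- wrench_grip (a point): Steel wrench, 180 mm long, lying on the bench to the right: a point on its shank, 36 mm from its middle. Leave it alone.
- bin_in (a point): Small open blue parts bin, 130 x 100 x 60 mm, on the right: the centre of its inner floor. Leave it alone.
- water_mid (a point): Water bottle, 64 mm diameter, 190 mm tall, standing on the left: a point on its axis 95 mm up. Leave it alone.
Things that resemble listed ones, but are neither listed nor needed, are in the scene too. Of the things that look like the case, the middle-sized one is meant.

How it is judged:
By the outcome, as a careful person would: the job done as asked, in the order asked, and still so for the second after the job is handed in, while the arm keeps its last pose, push and grip.
It also fails if it takes over 72 s, if anything falls off the work surface, if the arm or the gripper's body presses on something with over 40 N, if the wrist force passes 120 N, or if a joint passes its speed limit or range.

## Working session

There is one attempt and no reset: what is moved stays moved. The work goes in short steps, Python scripts to look and compute and a shell command to move; the robot and the scene stay as the last step left them, time stands still between calls to the robot, and variables do not carry over. Pictures are saved under pics/ and viewed, about 8 in all and at most 12, crops included, and the job is handed in when it is done.

```bash
mkdir -p pics; python3 - <<'E'
from station import manip, eyes
import cv2,numpy as np
for n in("side","top"):
    s=eyes.snapshot(n); cv2.imwrite(f"pics/{n}0.png",s["frame"][:,:,::-1])
    R=cv2.Rodrigues(np.array(s["rvec"]))[0]; print(n,s["vfov"],s["cx"],s["cy"],(-R.T@np.array(s["tvec"])).round(3),R.round(3).tolist())
st=manip.sense(); print(st, manip.hold_point_z)
E
```

```text
side 50.26818336632465 255.05347354865572 195.60225829365302 [-0.193  0.745  0.772] [[-0.691, -0.722, 0.024], [-0.395, 0.35, -0.85], [0.605, -0.597, -0.527]]
top 44.97340452210912 251.53818019953601 179.53278837299166 [0.296 0.003 1.493] [[0.043, -0.999, -0.006], [-0.979, -0.041, -0.198], [0.198, 0.014, -0.98]]
{'t': 0.1, 'q': array([-1.39250777e+00,  5.28395409e-01,  1.43377318e+00,  3.04300981e-05,
        1.18141302e+00, -1.78514552e-01]), 'qd': array([ 9.11542966e-05, -1.50294389e-03,  5.22083729e-04, -1.24865685e-03,
        7.01627964e-04,  1.55476732e-03]), 'tau': array([-2.31132344e-04, -4.43303168e+01, -1.78586733e+01, -3.45503222e-04,
        3.85136227e-03,  1.82892097e-05]), 'tcp_pos': array([ 0.21821104, -0.58498093,  0.23041815]), 'tool_rot': array([-0.12546673,  0.69658759, -0.69518119,  0.12548679]), 'force': array([-0.27018061,  1.11565336,  0.55372543]), 'ft_torque': array([ 0.02762077, -0.0258622 , -0.03728326]), 'finger_gap': 1.0017377256089497} 0.0187
```

View pics/side0.png

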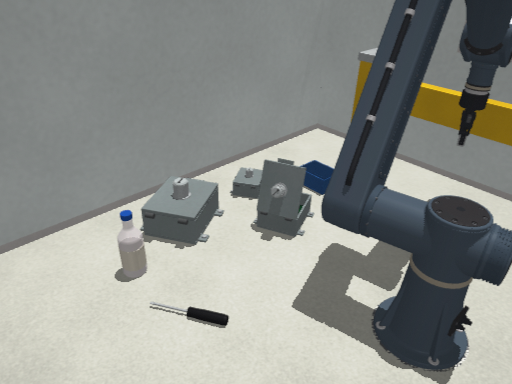

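View pics/top0.png

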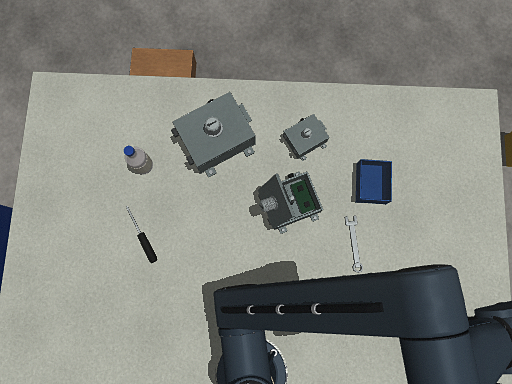

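Candidates for the case are the large one (top px 213,133; lid shut), the small one (305,137; lid shut) and the middle-sized one (290,200; lid ajar). I choose the middle one and check it in a close crop.

```bash
python3 - <<'E'
import cv2,numpy as np
t=cv2.imread("pics/top0.png")[160:245,240:335]; s=cv2.imread("pics/side0.png")[150:245,245:325]
t=cv2.resize(t,None,fx=5,fy=5,interpolation=2); s=cv2.resize(s,None,fx=4,fy=4,interpolation=2)
o=np.zeros((430,800,3),np.uint8); o[:425,:475]=t; o[:380,478:798]=s
cv2.imwrite("pics/crop1.png",o)
E
```

```text
(no output)
```

View pics/crop1.png

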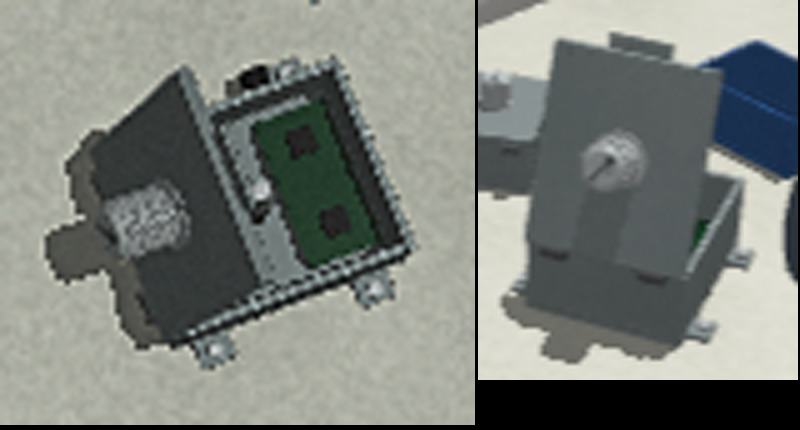

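The crop confirms the middle case. The lid stands ajar and leans over the box. Its nut face looks left, and the hinge is at the lower left. The free rim corners are at about px (307,172) and (322,210), and the hinge corner is at (275.5,228.5).

```bash
cat >h.py <<'E'
import cv2,numpy as np
from station import manip, eyes
from scipy.spatial.transform import Rotation as Ro
def cam(n):
    s=eyes.snapshot(n); f=s["frame"].shape[0]/2/np.tan(np.radians(s["vfov"]/2))
    R=cv2.Rodrigues(np.array(s["rvec"]))[0]; t=np.array(s["tvec"]).ravel()
    return dict(s=s,f=f,R=R,t=t,c=-R.T@t,cx=s["cx"],cy=s["cy"])
def ray(k,p):
    d=k["R"].T@np.array([(p[0]-k["cx"])/k["f"],(p[1]-k["cy"])/k["f"],1]); return k["c"],d/np.linalg.norm(d)
def plane(k,p,z):
    c,d=ray(k,p); return c+d*(z-c[2])/d[2]
def proj(k,X):
    v=k["R"]@np.array(X)+k["t"]; return np.array([k["cx"]+k["f"]*v[0]/v[2],k["cy"]+k["f"]*v[1]/v[2]]).round(1)
def tri(a,p,b,q):
    c1,d1=ray(a,p);c2,d2=ray(b,q)
    s=np.linalg.lstsq(np.stack([d1,-d2],1),c2-c1,rcond=None)[0]
    A,B=c1+s[0]*d1,c2+s[1]*d2; return (A+B)/2,np.linalg.norm(A-B)
E
python3 - <<'E'
from h import *
T=cam("top");S=cam("side")
tc=lambda x,y:(240+x/5-.4,160+y/5-.4); sc=lambda x,y:(245+(x-478)/4-.4,150+y/4-.4)
A=plane(T,tc(335,62),.065);B=plane(T,tc(410,248),.065);C=plane(T,tc(178,342),.065)
print("rim",A,B,C,np.linalg.norm(A-B),np.linalg.norm(C-B))
ear=[plane(T,tc(*p),.006) for p in((373,290),(215,350),(288,68))];print("ears",ear)
for p,q in(((182,66),(556,40)),((258,295),(722,72))): print("lidtip",tri(T,tc(*p),S,sc(*q)))
print("nut top",tri(T,tc(115,228),S,sc(603,166)))
# lid free corners at plane of the side view; hinge corners
st=manip.sense();print(Ro.from_quat(st["tool_rot"]).as_matrix().round(3))
E
```

```text
rim [ 0.61608068 -0.14900893  0.065     ] [ 0.50001072 -0.19765499  0.065     ] [ 0.43580774 -0.05594924  0.065     ] 0.12585179572620026 0.1555716592544412
ears [array([ 0.48022426, -0.18253184,  0.006     ]), array([ 0.43745229, -0.08219381,  0.006     ]), array([ 0.62399455, -0.12459231,  0.006     ])]
lidtip (array([ 0.57641834, -0.04705035,  0.21547974]), np.float64(0.0002561532391593471))
lidtip (array([ 0.44941431, -0.09143057,  0.22320514]), np.float64(0.003562951561451566))
nut top (array([ 0.49132735, -0.01357046,  0.15674721]), np.float64(0.0003925180213991485))
[[-0.937 -0.     0.349]
 [-0.349  0.001 -0.937]
 [-0.    -1.    -0.001]]
```

```bash
python3 -m jog '[[[0,-5,0],0],[[0,-9,0],0],[[-45,-9,-49.5],0],[[-45,-9,-49.5],0],[[-45,-9,-49.5],0],[[-45,-9,-49.5],0],[[-45,-9,-49.5],0],[[-45,-9,-49.5],0],[[-45,-9,-49.5],0],[[-45,-9,-49.5],0],[[-45,-9,-49.5],0],[[-45,-9,-49.5],0],[[-45,-9,-49.5],0],[[-45,-9,-49.5],0],[[-45,-9,-49.5],0],[[-45,-9,-49.5],0],[[-45,-9,-49.5],0],[[-45,-9,-49.5],0],[[-45,-9,-49.5],0],[[-45,-9,-49.5],0]]' 0 30
python3 - <<'E'
from h import *
T=cam("top");S=cam("side");cv2.imwrite("pics/t1.png",T["s"]["frame"][:,:,::-1])
print(manip.sense())
a=T["s"]["frame"][100:290,150:390,::-1];b=S["s"]["frame"][90:270,190:390,::-1]
o=np.zeros((380,800,3),np.uint8);o[:304,:384]=cv2.resize(a,(384,304));o[:360,400:]=cv2.resize(b,(400,360));cv2.imwrite("pics/c2.png",o)
E
```

```text
t: 1.87
tcp_pos: [0.4673, 0.0376, 0.3211]
tool_rot: [-0.127, 0.696, -0.696, 0.127]
force: [-0.1, -0.8, 0.0]
finger_gap: -0.001
{'t': 1.9667, 'q': array([-1.63882659e-01,  2.04523930e-01,  1.68821167e+00, -7.94282305e-04,
        1.24971972e+00,  1.04961535e+00]), 'qd': array([-0.03630262, -0.00764525,  0.00747112,  0.00331764, -0.00015137,
        0.00441301]), 'tau': array([ 8.87088832e-01, -2.93723559e+01, -1.88933623e+01,  5.47515415e-02,
       -5.95087316e-03,  2.22594012e-03]), 'tcp_pos': array([0.46662289, 0.03511735, 0.32107048]), 'tool_rot': array([ 0.12611723, -0.69568852,  0.69598554, -0.12536369]), 'force': array([-0.56739869, -0.73680565,  1.06456014]), 'ft_torque': array([-0.07278111, -0.03692809, -0.0410251 ]), 'finger_gap': 0.0017702653502671391}
```

View pics/c2.png

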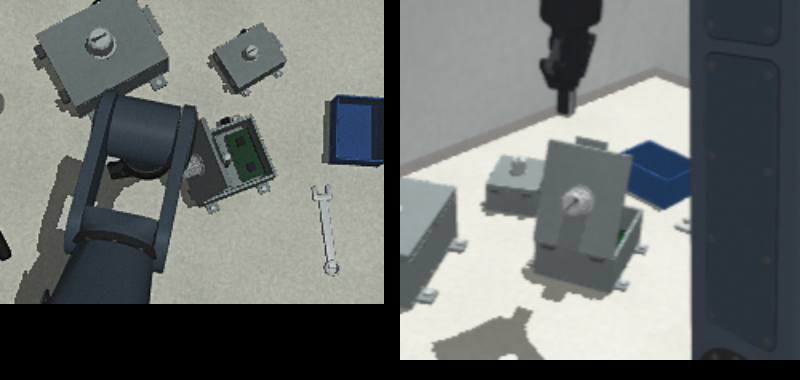

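The top view shows the arm behind the lid. The side view shows the closed fingertips clear above the outer face of the lid. Next I descend and approach the face.

```bash
python3 -m jog '[[[0,4,0],0],[[0,8,0],0],[[0,11,0],0],[[0,12.6,0],0],[[0,12.6,2],0],[[0,12.6,4],0],[[0,12.6,5],0],[[0,12.6,6],0],[[0,12.6,6.4],0],[[0,12.6,6.8],0],[[0,12.6,7.0],0],[[0,12.6,7.2],0]]'; python3 -m jog '[[[0,0,0.2],0],[[0,0,0.4],0],[[0,0,0.6],0]]';python3 -m jog '[[[0,0,0.2],0],[[0,0,0.4],0],[[0,0,0.6],0]]'; python3 -m jog '[[[0,0,0.2],0],[[0,0,0.4],0],[[0,0,0.6],0]]'
```

```text
t: 2.97
tcp_pos: [0.492, -0.0319, 0.1955]
tool_rot: [-0.126, 0.696, -0.696, 0.126]
force: [-1.0, 0.4, -0.2]
finger_gap: -0.003
t: 3.22
tcp_pos: [0.4943, -0.0374, 0.1954]
tool_rot: [-0.126, 0.696, -0.696, 0.126]
force: [0.3, -0.0, -0.1]
finger_gap: -0.001
t: 3.47
tcp_pos: [0.4965, -0.0434, 0.1953]
tool_rot: [-0.126, 0.696, -0.696, 0.126]
force: [-0.1, 0.3, 0.9]
finger_gap: -0.002
t: 3.72
tcp_pos: [0.4986, -0.0492, 0.1953]
tool_rot: [-0.125, 0.696, -0.696, 0.125]
force: [-0.1, -0.4, -0.8]
finger_gap: 0.002
```

```bash
python3 -m jog '[[[0,0,0.2],0],[[0,0,0.4],0],[[0,0,0.6],0]]';python3 -m jog '[[[0,0,0.2],0],[[0,0,0.4],0],[[0,0,0.6],0]]'; python3 -m jog '[[[0,0,0.2],0],[[0,0,0.4],0],[[0,0,0.6],0]]'
```

```text
t: 3.97
tcp_pos: [0.5007, -0.0547, 0.1953]
tool_rot: [-0.125, 0.696, -0.696, 0.125]
force: [-0.9, 1.4, -0.2]
finger_gap: -0.003
t: 4.22
tcp_pos: [0.5019, -0.0595, 0.1949]
tool_rot: [-0.126, 0.697, -0.695, 0.125]
force: [-1.3, 2.8, -0.3]
finger_gap: -0.002
t: 4.47
tcp_pos: [0.5044, -0.0657, 0.1951]
tool_rot: [-0.126, 0.696, -0.696, 0.125]
force: [-0.8, 3.2, -0.9]
finger_gap: -0.003
```

Contact is made and the lid moves under about 3 N. I follow its arc (radius 135.5 mm about the hinge) slowly.

```bash
python3 -m jog '[[[0,0.18,0.53],0],[[0,0.37,1.07],0],[[0,0.64,1.7],0],[[0,0.92,2.31],0],[[0,1.25,2.9],0],[[0,1.6,3.48],0],[[0,1.98,4.04],0],[[0,2.39,4.58],0],[[0,2.83,5.1],0],[[0,3.28,5.6],0],[[0,3.77,6.07],0],[[0,4.27,6.52],0]]'; python3 -m jog '[[[0,0.36,0.28],0],[[0,0.72,0.55],0],[[0,1.08,0.82],0],[[0,1.46,1.06],0],[[0,1.84,1.3],0],[[0,2.23,1.53],0],[[0,2.6,1.73],0],[[0,3,1.94],0],[[0,3.45,2.12],0]]'
```

```text
t: 5.47
tcp_pos: [0.5281, -0.1276, 0.1523]
tool_rot: [0.125, -0.696, 0.696, -0.126]
force: [1.1, 1.8, 1.2]
finger_gap: 0.002
t: 6.22
tcp_pos: [0.535, -0.147, 0.1177]
tool_rot: [0.125, -0.696, 0.696, -0.125]
force: [1.0, 0.7, 1.5]
finger_gap: 0.001
```

```bash
python3 -m jog '[[[0,0.32,0.12],0],[[0,0.64,0.24],0],[[0,0.96,0.35],0],[[0,1.28,0.46],0],[[0,1.6,0.55],0],[[0,1.92,0.64],0],[[0,2.25,0.72],0],[[0,2.59,0.8],0],[[0,2.9,0.86],0],[[0,3.2,0.92],0]]'; python3 -m jog '[[[0,0.2,0.03],0],[[0,0.4,0.05],0],[[0,0.5,0.07],0],[[0,0.6,0.08],0]]'; python3 -m jog '[[[0,0.1,0.02],0],[[0,0.2,0.02],0],[[0,0.3,0.02],0],[[0,0.4,0.02],0]]'
```

```text
t: 7.05
tcp_pos: [0.5381, -0.1554, 0.0858]
tool_rot: [-0.126, 0.696, -0.696, 0.125]
force: [0.1, 1.5, 1.3]
finger_gap: -0.003
t: 7.38
tcp_pos: [0.5384, -0.1561, 0.08]
tool_rot: [-0.126, 0.696, -0.696, 0.125]
force: [-0.2, 1.5, 2.1]
finger_gap: 0.002
t: 7.72
tcp_pos: [0.5385, -0.1564, 0.0761]
tool_rot: [0.126, -0.696, 0.696, -0.126]
force: [-0.4, 0.1, 1.8]
finger_gap: -0.003
```

```bash
python3 -m jog '[[[0,0.05,0],0],[[0,0.1,0],0],[[0,0.12,0],0]]'; python3 -m jog '[[[0,0.05,0],0],[[0,0.1,0],0],[[0,0.12,0],0]]'
```

```text
t: 7.97
tcp_pos: [0.5385, -0.1565, 0.0755]
tool_rot: [0.126, -0.696, 0.696, -0.126]
force: [-1.1, 1.0, 7.2]
finger_gap: -0.002
t: 8.22
tcp_pos: [0.5386, -0.1565, 0.0754]
tool_rot: [0.126, -0.696, 0.696, -0.126]
force: [-3.1, 1.0, 13.0]
finger_gap: -0.005
```

Bottomed at z = 75.5 mm with force rising to 13 N, so the lid is shut. I retreat, open the gripper, pre-turn the wrist and look.

```bash
python3 -m jog '[[[0,-2,0],0],[[0,-5,0],-0.1],[[0,-9,0],-0.2],[[0,-13,0],-0.3],[[3,-13,4],-0.42],[[5,-13,8],-0.54],[[8,-13,12],-0.66],[[11,-13,17],-0.78],[[11,-13,17],-0.9],[[11,-13,17],-1.02],[[11,-13,17],-1.14],[[11,-13,17],-1.26],[[11,-13,17],-1.38],[[11,-13,17],-1.5],[[11,-13,17],-1.6],[[11,-13,17],-1.6]]' 6.5 30;  python3 -m jog '[[[0,0,0],-0.12],[[0,0,0],-0.24],[[0,0,0],-0.36],[[0,0,0],-0.48],[[0,0,0],-0.6],[[0,0,0],-0.72],[[0,0,0],-0.84],[[0,0,0],-0.96],[[0,0,0],-1.08],[[0,0,0],-1.2],[[0,0,0],-1.32],[[0,0,0],-1.44],[[0,0,0],-1.5],[[0,0,0],-1.5]]'
python3 - <<'E'
from h import *
T=cam("top");S=cam("side");st=manip.sense();print(st["q"].round(3),st["tcp_pos"],Ro.from_quat(st["tool_rot"]).as_matrix().round(3))
cv2.imwrite("pics/t2.png",T["s"]["frame"][:,:,::-1]);cv2.imwrite("pics/s2.png",S["s"]["frame"][:,:,::-1])
a=T["s"]["frame"][150:250,235:335,::-1];b=S["s"]["frame"][160:240,245:325,::-1]
o=np.zeros((400,800,3),np.uint8);o[:,:400]=cv2.resize(a,(400,400),interpolation=2);o[:,400:]=cv2.resize(b,(400,400),interpolation=2);cv2.imwrite("pics/c3.png",o)
X=[.527,-.1005,.117];print(proj(T,X),proj(S,X))
E
```

```text
t: 9.55
tcp_pos: [0.4946, -0.354, 0.2034]
tool_rot: [0.587, -0.395, 0.394, -0.587]
force: [-0.9, -0.1, -0.2]
finger_gap: 0.762
t: 10.72
tcp_pos: [0.4947, -0.354, 0.2035]
tool_rot: [-0.698, -0.11, 0.111, 0.698]
force: [0.8, 0.4, -1.5]
finger_gap: 0.764
[-0.804  0.537  1.504 -0.     1.101 -2.687] [ 0.49472619 -0.35396831  0.20353748] [[ 0.952 -0.    -0.307]
 [ 0.307  0.     0.952]
 [-0.    -1.     0.   ]]
[291.8 196.6] [286.1 188. ]
```

View pics/c3.png

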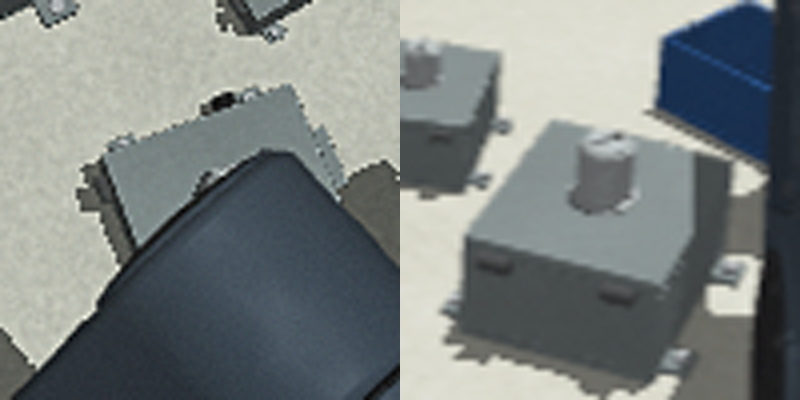

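The crop shows the lid shut and the nut's top centre at side px (286.0,188.0). The projection of my estimate (0.527,-0.1005,0.117) is (286.1,188.0), so they agree. I move over the nut, descend and grip.

```bash
python3 -m jog '[[[1.5,0,3.2],0],[[3,0,6.4],0],[[4.5,0,9.6],0],[[6,0,12.8],0],[[7.5,0,16],0],[[9,0,19.2],0],[[10.3,0,22],0],[[10.85,0,23.1],0],[[10.85,0,23.1],0]]'; python3 -m jog '[[[0,3,0],0],[[0,5,0],0],[[0,6.5,0],0],[[0,8,0],0],[[0,9,0],0],[[0,10,0],0],[[0,11,0],0],[[0,11.9,0],0],[[0,11.9,0],0]]'
python3 - <<'E'
from h import *
S=cam("side");st=manip.sense();print(st["q"].round(3),st["tcp_pos"],st["force"],st["ft_torque"])
cv2.imwrite("pics/c4.png",cv2.resize(S["s"]["frame"][130:240,225:345,::-1],(600,550),interpolation=2))
E
```

```text
t: 11.57
tcp_pos: [0.5263, -0.0981, 0.2038]
tool_rot: [-0.698, -0.112, 0.112, 0.698]
force: [-0.6, -0.3, 0.1]
finger_gap: 0.757
t: 12.32
tcp_pos: [0.5256, -0.1008, 0.0831]
tool_rot: [-0.698, -0.11, 0.112, 0.699]
force: [0.8, 0.1, -0.3]
finger_gap: 0.761
[-0.398  0.633  1.778 -0.     0.733 -2.284] [ 0.52591991 -0.10084244  0.08392971] [0.25535864 0.83939506 0.96564772] [-0.01239846 -0.01601937  0.01465965]
```

View pics/c4.png

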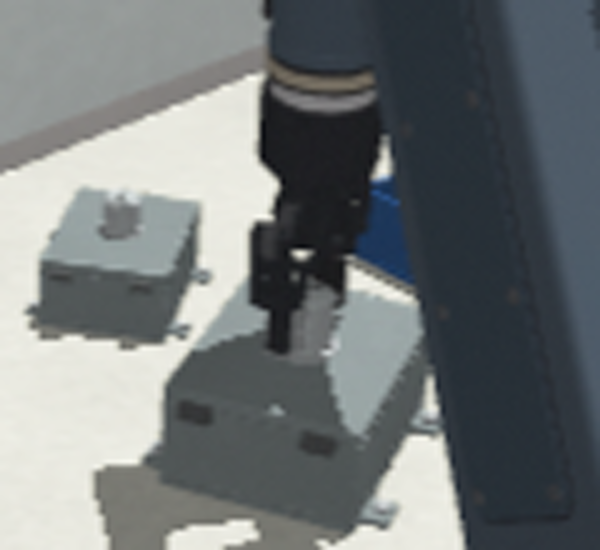

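The fingers straddle the nut, with its body visible between them at crop (315,320). I grip.

```bash
python3 -m jog '[[[0,0,0],0],[[0,0,0],0],[[0,0,0],0],[[0,0,0],0],[[0,0,0],0],[[0,0,0],0],[[0,0,0],0]]' 2.5 30; python3 -c "
from station import manip
s=manip.sense();print(s['ft_torque'],s['force'],s['finger_gap']*8.54,s['tcp_pos'])"
```

```text
t: 12.95
tcp_pos: [0.528, -0.1028, 0.0861]
tool_rot: [0.7, 0.113, -0.11, -0.697]
force: [-0.9, -4.9, 1.9]
finger_gap: 0.405
[-0.79259833  0.0754853  -0.05077368] [-0.93388166 -4.94964764  1.93452423] 3.4612567680954744 [ 0.5280349  -0.10283134  0.08609974]
```

```bash
python3 -m jog '[[[0.1,-0.1,-0.2],0],[[0.1,-0.1,-0.2],0]]'; python3 -m jog '[[[0,0.01,0],0.1],[[0,0.02,0],0.2],[[0,0.03,0],0.3],[[0,0.03,0],0.4],[[0,0.04,0],0.5],[[0,0.05,0],0.6],[[0,0.05,0],0.7],[[0,0.06,0],0.8]]';  python3 -c "
from station import manip
s=manip.sense();print(s['ft_torque'],s['q'][5])"
```

```text
t: 13.12
tcp_pos: [0.528, -0.1029, 0.0861]
tool_rot: [0.699, 0.111, -0.111, -0.698]
force: [-0.9, -3.3, 1.0]
finger_gap: 0.41
t: 13.78
tcp_pos: [0.5281, -0.1026, 0.0855]
tool_rot: [0.686, -0.171, 0.171, -0.686]
force: [-1.4, -1.9, -0.2]
finger_gap: 0.413
[-0.30852296  0.06455632  0.09086528] -1.4806784597053249
```

```bash
python3 -m jog '[[[0,0.01,0],0.1],[[0,0.02,0],0.2],[[0,0.03,0],0.3],[[0,0.03,0],0.4],[[0,0.04,0],0.5],[[0,0.05,0],0.6],[[0,0.06,0],0.7],[[0,0.06,0],0.8]]';  python3 -c "
from station import manip
s=manip.sense();print(s['ft_torque'],s['q'][5])"
```

```text
t: 14.45
tcp_pos: [0.5284, -0.1024, 0.0849]
tool_rot: [-0.565, 0.424, -0.425, 0.565]
force: [0.4, -1.3, -1.1]
finger_gap: 0.411
[-0.19135859 -0.02074704  0.07907757] -0.680707260901891
```

```bash
cat >tq.sh <<'E'
python3 -c "
from station import manip
s=manip.sense();print('TQ',s['ft_torque'].round(3),'q6',s['q'][5].round(3),'z',s['tcp_pos'][2].round(4))"
E
for i in 1; do python3 -m jog '[[[0,0.01,0],0.1],[[0,0.02,0],0.2],[[0,0.03,0],0.3],[[0,0.03,0],0.4]]'|grep force; sh tq.sh; python3 -m jog '[[[0,0.01,0],0.1],[[0,0.02,0],0.2],[[0,0.03,0],0.3]]'|grep force; sh tq.sh; python3 -m jog '[[[0,0.01,0],0.1],[[0,0.02,0],0.2],[[0,0.03,0],0.3]]' |grep force; sh tq.sh; done
```

```text
force: [-0.2, -0.9, -1.3]
TQ [-0.217 -0.034  0.071] q6 -0.281 z 0.0846
force: [-0.1, 0.0, -0.4]
TQ [-0.231 -0.008  0.111] q6 0.019 z 0.0843
force: [2.5, 3.3, 0.9]
TQ [ 0.457 -0.43   0.899] q6 0.317 z 0.0841
```

```bash
python3 -m jog '[[[0,0,0],0.05],[[0,0,0],0.1]]'|grep force; sh tq.sh; python3 -m jog '[[[0,0,0],0.05],[[0,0,0],0.1]]'|grep force; sh tq.sh
```

```text
force: [2.2, 1.4, -0.0]
TQ [ 0.229 -0.215  1.007] q6 0.414 z 0.0842
force: [0.2, -1.1, -0.8]
TQ [-0.209 -0.147  0.875] q6 0.514 z 0.0842
```

Torque plateaus at about 0.9 N·m, so the nut is bottomed and the fingers are slipping. I back off in small steps to find where the torque unwinds, then count the quarter turn from there.

```bash
for i in 1; do python3 -m jog '[[[0,0,0],-0.02],[[0,0,0],-0.02]]'|grep force; sh tq.sh; python3 -m jog '[[[0,0,0],-0.02],[[0,0,0],-0.02]]'|grep force; sh tq.sh;  python3 -m jog '[[[0,0,0],-0.03],[[0,0,0],-0.03]]'|grep force; sh tq.sh; python3 -m jog '[[[0,0,0],-0.03],[[0,0,0],-0.03]]'|grep force; sh tq.sh; done
```

```text
force: [2.1, 0.8, 0.4]
TQ [-0.007 -0.408  0.283] q6 0.492 z 0.0842
force: [3.1, 2.9, 1.1]
TQ [ 0.158 -0.458  0.005] q6 0.474 z 0.0841
force: [2.5, 1.3, 1.8]
TQ [ 0.347 -0.556  0.052] q6 0.444 z 0.0841
force: [4.4, 2.2, 2.8]
TQ [ 0.406 -0.587  0.053] q6 0.415 z 0.0841
```

```bash
python3 -m jog '[[[0,-0.01,0],-0.1],[[0,-0.02,0],-0.2],[[0,-0.03,0],-0.3],[[0,-0.04,0],-0.4],[[0,-0.05,0],-0.5],[[0,-0.06,0],-0.6],[[0,-0.06,0],-0.7],[[0,-0.07,0],-0.8],[[0,-0.08,0],-0.9],[[0,-0.09,0],-1.0],[[0,-0.1,0],-1.1],[[0,-0.1,0],-1.2],[[0,-0.11,0],-1.3],[[0,-0.12,0],-1.4],[[0,-0.13,0],-1.48],[[0,-0.13,0],-1.51],[[0,-0.13,0],-1.51],[[0,-0.13,0],-1.51]]'; sh tq.sh
python3 - <<'E'
from h import *
T=cam("top");S=cam("side")
a=T["s"]["frame"][70:290,100:410,::-1];b=S["s"]["frame"][130:250,215:335,::-1]
o=np.zeros((400,800,3),np.uint8);o[:284,:400]=cv2.resize(a,(400,284));o[:,400:]=cv2.resize(b,(400,400),interpolation=2);cv2.imwrite("pics/c5.png",o)
E
```

```text
t: 17.78
tcp_pos: [0.5278, -0.1022, 0.0852]
tool_rot: [-0.64, 0.3, -0.3, 0.64]
force: [2.1, 1.7, 5.3]
finger_gap: 0.415
TQ [ 0.367 -0.268  0.061] q6 -1.094 z 0.0852
```

View pics/c5.png

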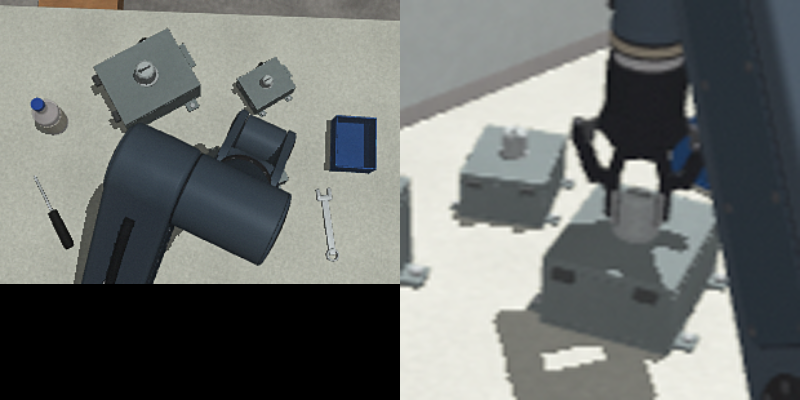

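The grip is on the nut, the lid is shut and the neighbours look unmoved. The torque sign while unscrewing was ambiguous, so I compare the bar on the nut's top before and after.

```bash
python3 - <<'E'
from h import *
S=cam("side");T=cam("top");cv2.imwrite("pics/t3.png",T["s"]["frame"][:,:,::-1]);cv2.imwrite("pics/s3.png",S["s"]["frame"][:,:,::-1])
b=S["s"]["frame"][172:204,270:302,::-1];a=cv2.imread("pics/s2.png")[172:204,270:302]
cv2.imwrite("pics/c6.png",np.hstack([cv2.resize(x,(400,400),interpolation=cv2.INTER_CUBIC) for x in(a,b)]))
c=np.array([.528,-.1025,.117])
for az in(0,45,90,135): print(az,proj(S,c+.018*np.array([np.cos(np.radians(az)),np.sin(np.radians(az)),0]))-proj(S,c))
# neighbours: did pixels change between first and now?
t0=cv2.imread("pics/top0.png").astype(int);t1=cv2.imread("pics/t3.png").astype(int)
for n,(x0,x1,y0,y1) in dict(driver=(120,160,200,268),bottle=(115,155,140,175),bin=(352,396,155,208),wrench=(340,368,212,262)).items():
    d=np.abs(t0-t1)[y0:y1,x0:x1].max(2); print(n,(d>40).sum())
E
```

```text
0 [-4.2 -2.2]
45 [-5.7 -0.2]
90 [-3.9  1.9]
135 [0.2 2.9]
driver 0
bottle 0
bin 0
wrench 0
```

View pics/c6.png

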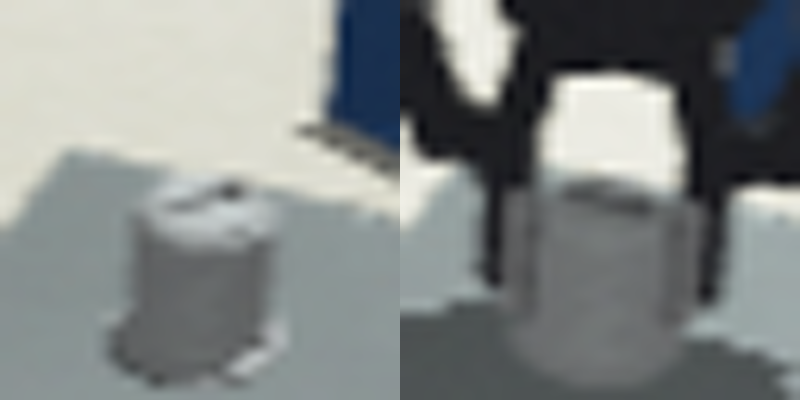

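Before gripping, the bar ran to its dot at crop (235,190), azimuth about -102°. Now it runs (570,188)→(645,200), azimuth about -150°. The expected value is about -154°; had the nut slipped during back-off, it would be about 118°. So the nut turned with the fingers, and I hand in.

```bash
python3 -c "
from station import workorder,manip
s=manip.sense();print(s['t'],s['force'],s['finger_gap'])
print(workorder.sign_off())"
```

```text
17.9833 [1.21078172 1.42171658 5.7154516 ] 0.41105807394965055
the job is handed in; nothing more can be done
None
```

I closed the lid, screwed the nut down to its stop, backed it off a quarter turn and handed the job in at 18 s with the gripper still holding the nut.

- **Lid:** I chose the middle-sized case and lowered its lid along the hinge arc. The push was about 2–3 N and slowed near the end. The lid bottomed with the fingertip at 75.5 mm, where the force rose to 13 N, and it still looks shut in the side view.
- **Nut:** I screwed it about 2.3–2.6 rad clockwise until the torque levelled off at about 0.9 N·m and the fingers slipped. I then backed it off 1.57 rad, counted from the angle where the torque had unwound. The wrist reads -1.094 rad against a target of -1.096.
- **Last checks:** The bar on the nut is at about -150°, where -154° was expected, so the nut turned with the fingers. The screwdriver, wrench, bin and bottle show no changed pixels in the top view.
- **Disagreement:** While backing off, the measured axial torque read about +0.05 N·m, where about -0.06 was expected. I put that down to sensor bias, since the bar's position contradicts any slip. The gripper also still presses down on the nut with about 5 N.

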